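# Feed a brass bushing down the chute to the escapement stop

### The job

Take the brass bushing, stand it flange down in the open loading bay at the high end of the wooden feed chute, then push it down the chute under the metal lips until it rests against the orange sprung nose of the stop. Feel for the nose and press it only gently, let go leaving the bushing bearing on it, and leave the steel bushing, the violin scroll and the glue pot where they are.

Things in the scene. Friction and masses are not known exactly. Their poses are not given: they have to be found in the camera images.
- bushing: The brass bushing, about 0.35 kg, standing upright on the bench at the start: a round flange 60 mm in diameter and 10 mm thick below a plain round hub 30 mm in diameter, 50 mm tall in all. Origin: centre of the flange's underside; z up along the hub.
- spare: A bushing of the same size in dark steel, standing on the bench; not wanted, leave it. Origin: centre of its underside.
- chute: The feed chute on its plywood base (300 x 120 mm), fixed to the bench: a wooden channel 300 mm long sloping down 12 degrees towards the base's own +x. Origin: centre of the base's underside; the channel floor there is 75 mm up (106 mm at the high end, 44 mm at the low end). The bushing does not slide down it by itself: pushing takes a few newtons.
- stop: The escapement stop: a green block fixed across the chute near its low end, 60 mm wide, its top 50 mm above the channel floor. Its frame is the channel's: x downhill along the floor, y across, z square to the floor; origin on the floor's centre line below the block's front (uphill) face. It carries a sprung nose, see nose_root.
- scroll: A violin neck with carved scroll, red-brown, about 250 mm long, lying on the bench; leave it. Origin: on the bench under the neck.
- glue_pot: White glue pot with a red lid, 84 mm in diameter, 85 mm tall; leave it. Origin: centre of its underside.
- bay (a point): Centre of the floor of the open loading bay, 228 mm uphill of the stop's origin. The bay is 75 mm long and 70 mm wide between walls 12.5 mm high, open at its high end.
- lips (a point): Centre of the uphill end of the lips, level with their tops. From here (190 mm uphill of the stop's origin) down, the channel is 64 mm wide, with 5 mm aluminium lips over both sides, tops 17.5 mm above the floor, slot 44 mm: the flange runs under them, the hub stands up through the slot.
- nose_root (a point): Middle of the block's front face, 28 mm above the floor, where a steel nose with an orange tip (14 mm) stands out uphill to meet the hub. Its reach, 12 to 40 mm, differs each time and is not measured: feel for it (or look). It gives way on a spring, 2 N per mm from first touch, for up to 7 mm; over 12 N trips the escapement and spoils the job.
Not all that is in view belongs to the job. What is meant by the bushing is not pink or purple, and is the smaller of those in its own colour.

How it is judged:
By the outcome, as a careful person would: the job done as asked, in the order asked, and still so for the second after the job is handed in, with the robot touching nothing.
It also fails if it takes over 64 s, if anything falls off the work surface, if the arm or the gripper's body presses on something with over 40 N, if the wrist force passes 120 N, or if a joint passes its speed limit or range.

### The arm

A 6-joint arm with a two-finger parallel gripper is mounted at the origin on the work surface. World frame = base frame: x ahead of the robot, y to its left, z up, the work surface at z = 0. Lengths are in mm, angles in rad, forces in N, time in s.
With the tool pointing down it reaches from about 350 to 775 mm from the base axis. Payload 7.3 kg.
Tool frame: the origin (TCP) lies on the centre line of the jaws, within the pads' length; the fingertips stand 22 mm ahead of it and the grasp point (between the pads) lies 3 mm ahead of it; z points along the fingers, y is the direction in which the jaws open and shut (so a half turn about z gives the same grasp; the last joint's range is limited). The gripper opens to 92 mm and grips with 3 to 60 N. Pads are 19 mm wide; open, the fingers measure 130 mm over their backs; the gripper's body (75 mm by 190 mm) begins 47 mm behind the grasp point.
Start: joints at [1.197, 0.342, 1.524, -0, 1.275, -0.146], TCP at [118.546, 511.458, 248.741] pointing down, gripper open.
Joint ranges: [-2.53, 2.53], [-0.77, 2.02], [0.04, 2.7], [-1, 4.14], [0.28, 2.66], [-3.11, 3.11]. Speed limits (rad/s): [2.57, 2.57, 3.14, 3.14, 3.14, 3.14].

### API

Orientations are given as [roll, pitch, yaw] about the fixed x, y, z axes, in that order (R = Rz(yaw) Ry(pitch) Rx(roll)).
In Python, from plant import get_obs, capture, bot, spot_in gives the robot as it stands.
- The arm moves only by the shell command python3 -m handwheel 'ROWS' [OPENING]. ROWS is JSON, a list of rows, each a list of 2 entries, a list of its own where there are three numbers: the shift along the world's x, y, z in mm, then the turn, a rotation vector about the world's x, y, z in rad. In form: [[[x, y, z], [wx, wy, wz]], ...]. A call has 1 to 12 rows; each row shifts and turns the commanded pose from where the row before left it; what a row does not reach is not made up. A row lasts 1/8 s, in which the tool goes at most 62.5 mm and 10.7 degrees, less where a joint would pass 70% of its speed; a pose out of reach is approached as far as the arm can. A call is refused whole if a number of a shift passes 62.5 or a number of a turn 0.188, either way. A call with a gripper value outside its range is refused whole. OPENING is the closure, from 0 (fully open) to 1 (shut), set as the call begins (- or left out, the last holds). The fingers move at their own pace and stop on an object; the grip force is fixed at half the most. Time passes only in rows, so rows that do not move let the fingers close. It gives the time, the measured TCP pose, the force and the opening at its end, in the units of the state.
- get_obs(): the state, without advancing time (a new reading comes with each control period).
- capture(name): name is "scene" or "top" or "wrist"; returns a dict with "img" (384x512x3 uint8, red, green, blue), "fx", "fy", "cx", "cy" (pixels), "k1" (the pictures are not rectified: a ray, as slopes to the right and down, at radius r is drawn at 1 + k1 r^2 times it, then the intrinsics apply), "cam_to_world" (4x4, takes a point from camera to world coordinates). Camera axes: x right, y up, looking along -z (the intrinsics and any distortion apply to the point x, -y, -z); pixel columns grow to the right and rows downward; lengths in mm; the calibration is good to about 2 mm. A picture is of the moment at which its call begins. There is no depth.
- bot.close_job(): hands the job in, once; it reports no verdict.
Trained networks look in the newest picture that a camera, given by its name, has taken for a name from the list of things; names that differ only in an ending like _2 or _b are one class to them, and where a whole thing is asked for, a point or a joint stands for the part that bears it (a point fixed in the world has none). Each returns a list of dicts, best first, with "score" (0 to 1); they miss things now and then, are a little off and sometimes report something else, mostly with a low value. They report only what shows in the picture. A call takes as long as a camera call. They do not tell look-alikes from the thing itself.
- spot_in(thing, camera): "xyz" ([x, y, z] in mm, in the coordinates of the camera as it stood for that picture, good to about 4 mm: the middle of the surface that is visible of it).
The state is a dict: "time": time; "joint_positions": joint angles; "dq": joint speeds; "tau": joint torques, N m; "tool_pos": TCP position; "tcp_rot": TCP orientation; "contact_force": force on the tool from outside, world axes, zero at the start; "moment": the same for the moment, N m; "grip_width": finger opening in mm.
Only numpy, scipy, OpenCV 4.12 (cv2) and the standard library are available. Lean on these libraries where they do the work, as an engineer would, in place of code of your own. Each camera call takes 0.05 s, during which the arm holds its last target. There are 200 camera calls.

## Working session

There is one attempt and no reset: what is moved stays moved. The work goes in short steps, Python scripts to look and compute and a shell command to move; the robot and the scene stay as the last step left them, time stands still between calls to the robot, and variables do not carry over. Pictures are saved under pics/ and viewed, about 8 in all and at most 12, crops included, and the job is handed in when it is done.

```bash
mkdir -p pics
cat > h.py <<'E'
import numpy as np, cv2
from plant import get_obs, capture, bot, spot_in
def w(c,p): return (np.array(c["cam_to_world"])@np.r_[p,1])[:3]
def save(c,n,crop=None,s=1):
    im=c["img"][:,:,::-1]
    if crop: a,b,d,e=crop; im=im[b:e,a:d]
    cv2.imwrite("pics/"+n,cv2.resize(im,None,fx=s,fy=s,interpolation=cv2.INTER_CUBIC))
def K(c): return np.array([[c["fx"],0,c["cx"]],[0,c["fy"],c["cy"]],[0,0,1.]]),np.array([c["k1"],0,0,0,0.])
def ray(c,u,v):
    k,d=K(c); p=cv2.undistortPoints(np.array([[[u,v]]],float),k,d)[0,0]
    M=np.array(c["cam_to_world"]); return M[:3,3],M[:3,:3]@np.array([p[0],-p[1],-1])
def atz(c,u,v,z):
    o,d=ray(c,u,v); return o+d*(z-o[2])/d[2]
def onplane(c,u,v,p0,n):
    o,d=ray(c,u,v); return o+d*(np.dot(p0-o,n)/np.dot(d,n))
def px(c,P):
    M=np.linalg.inv(np.array(c["cam_to_world"])); q=M[:3,:3]@np.asarray(P,float)+M[:3,3]; k,d=K(c)
    return cv2.projectPoints(np.array([[q[0],-q[1],-q[2]]]),np.zeros(3),np.zeros(3),k,d)[0][0,0]
E
python3 - <<'E'
from h import *
ims=[]
for n in("scene","top"):
    c=capture(n); save(c,n+"0.png",s=1.5)
    for t in("bushing","spare","chute","stop","bay","lips","nose_root","scroll","glue_pot"):
        try:
            for r in spot_in(t,n)[:4]:
                W=w(c,r["xyz"]); print(n,t,round(r["score"],2),W.round(),px(c,W).round())
        except Exception as e: print(t,e)
print(get_obs())
E
```

```text
scene bushing 0.79 [ 376. -126.    9.] [248. 193.]
scene bushing 0.79 [376. -12.  16.] [269. 209.]
scene bushing 0.78 [ 411. -233.   14.] [221. 181.]
scene bushing 0.64 [ 301. -265.   12.] [241. 166.]
scene spare 0.76 [ 444. -347.   12.] [196. 169.]
scene chute 0.72 [542.  27.  65.] [234. 226.]
scene stop 0.66 [ 532. -130.   94.] [207. 190.]
scene bay 0.79 [539.  29.  68.] [235. 225.]
scene bay 0.49 [ 446. -346.   10.] [195. 170.]
scene lips 0.76 [539.  29.  70.] [235. 225.]
scene nose_root 0.64 [ 529. -134.   92.] [207. 189.]
scene nose_root 0.26 [543.  32.  70.] [235. 226.]
scene scroll 0.55 [ 654. -368.   31.] [140. 184.]
scene glue_pot 0.98 [605. 360.  73.] [295. 311.]
top bushing 0.79 [364. -21.  12.] [265. 236.]
top bushing 0.76 [ 291. -268.   16.] [357. 260.]
top bushing 0.66 [ 370. -133.   13.] [306. 232.]
top bushing 0.57 [ 401. -238.    9.] [342. 220.]
top spare 0.58 [ 440. -356.   12.] [383. 204.]
top spare 0.58 [ 401. -242.   12.] [344. 220.]
top chute 0.72 [509. -10.  84.] [259. 179.]
top chute 0.36 [ 638. -368.   33.] [384. 134.]
top stop 0.78 [ 520. -149.   94.] [313. 173.]
top bay 0.79 [510. -10.  84.] [259. 179.]
top lips 0.67 [509.  -9.  84.] [259. 179.]
top scroll 0.9 [ 638. -371.   31.] [385. 134.]
top glue_pot 0.84 [584. 338.  85.] [131. 157.]
{'time': 1.0, 'joint_positions': array([ 1.19701671e+00,  3.41994845e-01,  1.52409851e+00, -1.08637143e-05,
        1.27541607e+00, -1.46012418e-01]), 'dq': array([-0.00056735,  0.00034926, -0.0002423 ,  0.00093079,  0.00040185,
       -0.00065574]), 'tau': array([-8.67372655e-04, -4.31142569e+01, -2.44474930e+01,  7.16780685e-02,
        4.83995432e-02,  3.87218279e-05]), 'tool_pos': array([118.53879079, 511.45525328, 248.74370479]), 'tcp_rot': array([3.14151182e+00, 2.23921810e-05, 2.91382861e+00]), 'contact_force': array([-0.49617927,  0.06691528, -0.32244612]), 'moment': array([-0.02553201,  0.05384777,  0.03991106]), 'grip_width': 91.65857765460474}
```

View pics/top0.png

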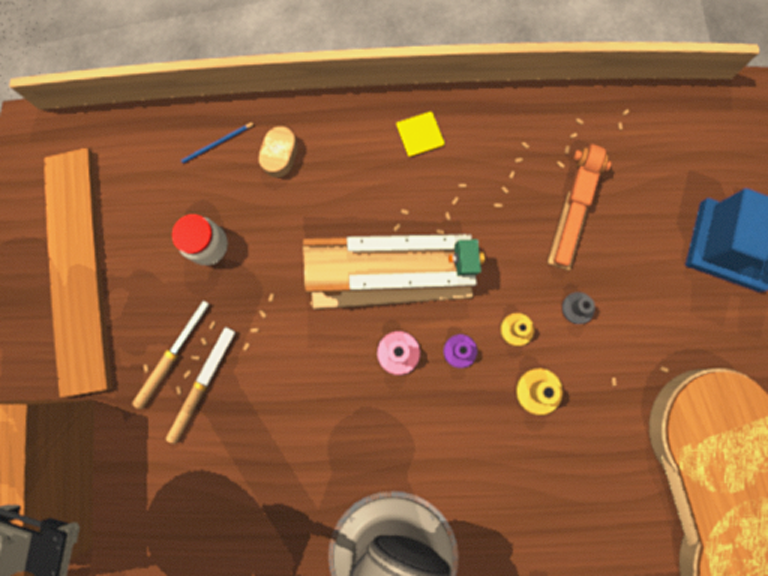

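View pics/scene0.png

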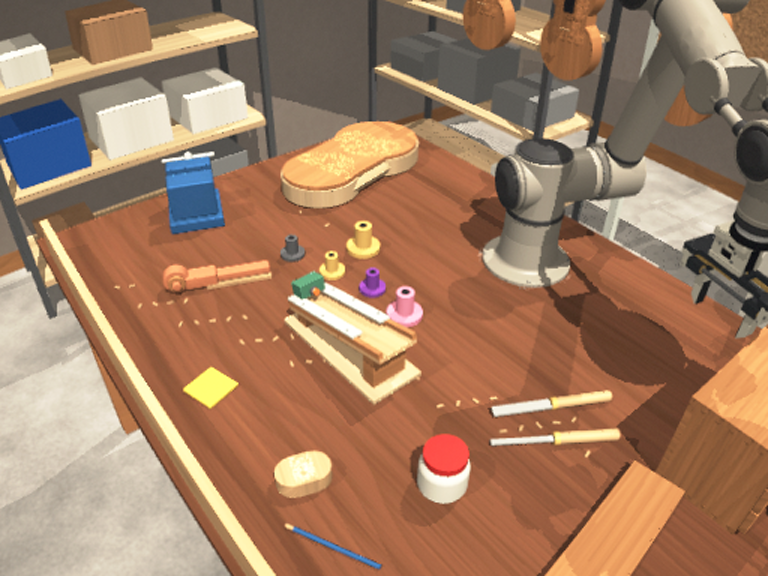

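The chute runs almost along −y: its high end is at px (305,265) in the top view and the green stop at (467,257). The small brass (yellow) bushing is at (517,329), about world (403,−238). The larger yellow one at (540,391) and the pink and purple ones are decoys, and the dark steel spare is at (580,307). I'll move above the chute for a close look.

```bash
python3 -m handwheel '[[[40,-40,6],[0,0,-0.112]],[[40,-40,6],[0,0,-0.112]],[[40,-40,6],[0,0,-0.112]],[[40,-40,6],[0,0,-0.112]],[[40,-40,6],[0,0,-0.112]],[[40,-40,6],[0,0,-0.112]],[[15,-48,6],[0,0,-0.112]],[[15,-48,6],[0,0,-0.112]],[[15,-48,6],[0,0,-0.112]],[[15,-48,6],[0,0,-0.112]],[[15,-48,6],[0,0,-0.112]],[[15,-48,6],[0,0,-0.112]]]'
python3 -m handwheel '[[[0,-25,0],[0,0,0]],[[0,-25,0],[0,0,0]],[[0,0,0],[0,0,0]]]'
python3 - <<'E'
from h import *
o=get_obs(); print(o["tool_pos"],o["tcp_rot"],o["contact_force"],o["time"])
c=capture("wrist"); save(c,"w1.png",s=1.5); print(np.array(c["cam_to_world"]).round(3), c["fx"],c["k1"])
for t in("bushing","spare","chute","stop","lips","nose_root"):
    for r in spot_in(t,"wrist")[:4]:
        W=w(c,r["xyz"]); print(t,round(r["score"],2),W.round(),px(c,W).round())
E
```

```text
time: 2.5
tool_pos: [448.8, -18.2, 321.1]
tcp_rot: [3.141, -0.0, 1.566]
contact_force: [1.1, 0.8, -0.2]
grip_width: 91.9
time: 2.88
tool_pos: [448.5, -67.7, 320.6]
tcp_rot: [-3.142, 0.0, 1.567]
contact_force: [-0.5, 0.2, -1.1]
grip_width: 92.0
[448.50107154 -67.7022277  320.64707914] [-3.14150822e+00  7.88128942e-05  1.56719308e+00] [-0.52095747  0.21685068 -1.14303051] 2.875
[[ 1.00000e+00  4.00000e-03  2.00000e-03  4.47572e+02]
 [-4.00000e-03  9.65000e-01  2.63000e-01  3.21700e+00]
 [-1.00000e-03 -2.63000e-01  9.65000e-01  4.56299e+02]
 [ 0.00000e+00  0.00000e+00  0.00000e+00  1.00000e+00]] 333.8379280004734 -0.009791990840962862
bushing 0.85 [372. -19.  16.] [201. 113.]
bushing 0.84 [ 399. -218.   10.] [227. 251.]
bushing 0.83 [ 375. -131.    3.] [209. 192.]
bushing 0.72 [ 303. -279.   41.] [159. 300.]
chute 0.72 [514. -13.  79.] [320. 109.]
stop 0.69 [ 524. -141.   95.] [326. 223.]
lips 0.96 [511.  -9.  86.] [318. 106.]
nose_root 0.66 [ 522. -140.   91.] [324. 221.]
nose_root 0.34 [514. -10.  86.] [322. 107.]
```

View pics/w1.png

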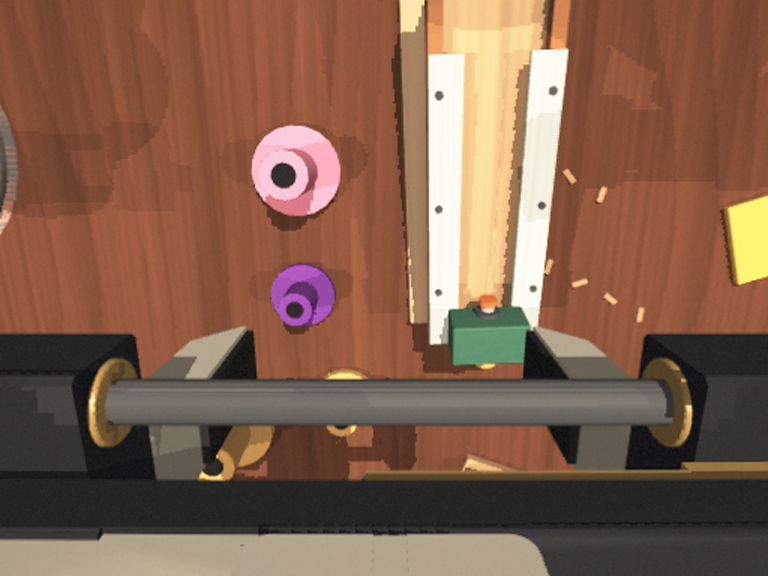

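The lips' uphill inner corners are at about (462,53) and (530,48), the block's top front edge runs about (451,336)–(528,333), and the orange nose tip is at (487,300), all in 1.5× pixels. The brass bushing is half hidden behind the bar at (345,400). I'll fit the chute pose and shift along −y to see the bushing.

```bash
python3 - <<'E'
from h import *
from scipy.optimize import least_squares
c=capture("wrist")
t=np.radians(12)
def P(q,s,y,h):
    X=s*np.cos(t)+h*np.sin(t); Z=75-s*np.sin(t)+h*np.cos(t)
    a=q[2]; return np.array([q[0]+X*np.cos(a)-y*np.sin(a), q[1]+X*np.sin(a)+y*np.cos(a), Z])
# chute +x ~ -y world; chute +y ~ +x world (left of downhill)
F=[((462,53),(-74.5,-22,17.5)),((530,48),(-74.5,22,17.5)),((451,336),(115.5,-30,50)),((528,333),(115.5,30,50))]
r=lambda q:np.concatenate([px(c,P(q,*p))-np.array(u)/1.5 for u,p in F])
s=least_squares(r,[510,-30,-1.57]); print(s.x,s.fun.round(1))
for n,p in dict(bay=(-112.5,0,0),lips=(-74.5,0,17.5),stop=(115.5,0,0)).items(): print(n,P(s.x,*p).round(1))
E
python3 -m handwheel '[[[-10,-55,-5],[0,0,0]],[[-10,-55,-5],[0,0,0]],[[-10,-55,-5],[0,0,0]],[[-10,-55,-5],[0,0,0]],[[-10,-50,0],[0,0,0]],[[0,0,0],[0,0,0]],[[0,0,0],[0,0,0]]]'
python3 - <<'E'
from h import *
c=capture("wrist"); save(c,"w2.png",s=1.5)
for r in spot_in("bushing","wrist")[:4]:
        W=w(c,r["xyz"]); print(round(r["score"],2),W.round(),px(c,W).round())
E
```

```text
[518.68090083  -9.47497352  -1.53296237] [-0.1  1.6  0.1  3.2 -0.7 -3.3  0.7 -3.2]
bay [514.5 100.5  98.4]
lips [516.1  59.7 107.6]
stop [ 523.  -122.4   51. ]
time: 4.15
tool_pos: [398.6, -335.9, 300.5]
tcp_rot: [-3.141, -0.001, 1.57]
contact_force: [-0.4, -0.4, 0.1]
grip_width: 91.7
0.85 [ 293. -275.   18.] [173. 103.]
0.63 [ 398. -241.   10.] [260.  74.]
0.46 [ 369. -162.    5.] [235.   3.]
```

View pics/w2.png

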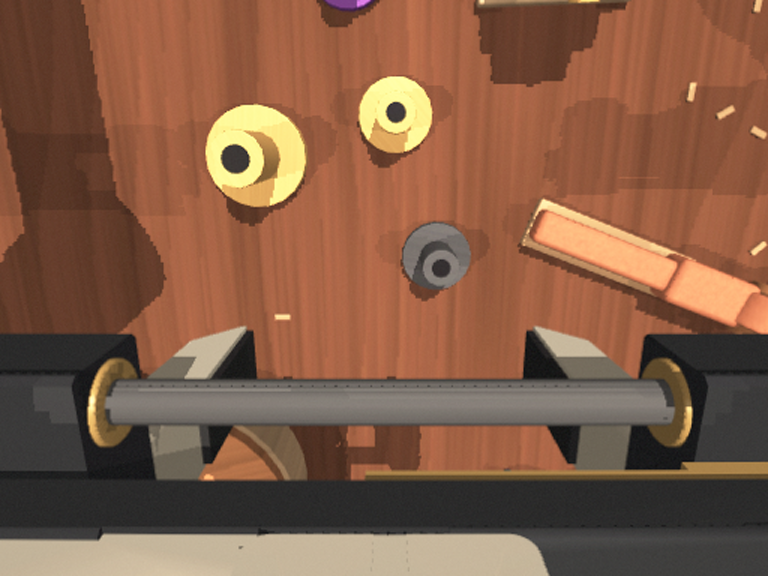

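The brass bushing is at (395,114): its top hole is at (396,112) and its flange spans x 359–432, y 77–153. The steel spare is at (438,255) and the large yellow one at (256,156). I'll compute the position.

Run:
```python
from h import *
c=capture("wrist")
print(atz(c,396/1.5,112/1.5,50).round(1), atz(c,395.5/1.5,115/1.5,8).round(1))
print(atz(c,359/1.5,114/1.5,10).round(1),atz(c,432/1.5,114/1.5,10).round(1),atz(c,396/1.5,77/1.5,10).round(1))
print(atz(c,438/1.5,255/1.5,8).round(1),"spare"); o=get_obs();print(o["tool_pos"])
```

```text
[ 402.6 -243.3   50. ] [ 402.7 -243.4    8. ]
[ 373.1 -242.7   10. ] [ 432.3 -242.7   10. ] [ 403.  -214.6   10. ]
[ 440.3 -360.3    8. ] spare
[ 399.02032938 -335.29346296  301.01322446]
```

```bash
python3 -m handwheel '[[[2,46,0],[0,0,0]],[[1.7,45.8,0],[0,0,0]],[[0,0,-50],[0,0,0]],[[0,0,-50],[0,0,0]],[[0,0,-50],[0,0,0]],[[0,0,-50],[0,0,0]],[[0,0,-30],[0,0,0]],[[0,0,-20],[0,0,0]],[[0,0,-7],[0,0,0]],[[0,0,0],[0,0,0]],[[0,0,0],[0,0,0]]]'
```

```text
time: 5.68
tool_pos: [402.8, -244.9, 44.7]
tcp_rot: [3.14, 0.001, 1.57]
contact_force: [-0.0, -0.3, 0.5]
grip_width: 91.9
```

```bash
python3 -m handwheel '[[[0,1,0],[0,0,0]],[[0,0,0],[0,0,0]],[[0,0,0],[0,0,0]],[[0,0,0],[0,0,0]],[[0,0,0],[0,0,0]],[[0,0,0],[0,0,0]],[[0,0,0],[0,0,0]],[[0,0,0],[0,0,0]]]' 1
python3 -m handwheel '[[[0,0,20],[0,0,0]],[[0,0,40],[0,0,0]],[[0,0,40],[0,0,0]],[[0,0,40],[0,0,0]],[[0,0,40],[0,0,0]],[[0,0,40],[0,0,0]],[[0,0,0],[0,0,0]]]'
```

```text
time: 6.68
tool_pos: [402.4, -243.8, 43.7]
tcp_rot: [3.141, 0.0, 1.57]
contact_force: [0.9, -0.3, -0.9]
grip_width: 29.0
time: 7.55
tool_pos: [403.0, -244.4, 266.0]
tcp_rot: [3.138, 0.003, 1.57]
contact_force: [0.2, 0.4, -3.7]
grip_width: 29.7
```

```bash
python3 -m handwheel '[[[18,44,6],[0,0,0.01]],[[18,44,6],[0,0,0.01]],[[18,44,6],[0,0,0.01]],[[18,44,6],[0,0,0.01]],[[18,44,6],[0,0,0]],[[18,44,4],[0,0,0]],[[0,0,0],[0,0,0]],[[0,0,0],[0,0,0]],[[0,0,0],[0,0,0]]]'
python3 - <<'E'
from h import *
c=capture("wrist"); save(c,"w3.png",s=1.5); c2=capture("top"); save(c2,"t3.png",(180,120,360,240),4)
import pickle; pickle.dump((c,c2),open("c3.pkl","wb"))
E
```

```text
time: 8.68
tool_pos: [509.7, 19.2, 296.9]
tcp_rot: [-3.14, 0.0, 1.608]
contact_force: [0.9, 0.4, -2.9]
grip_width: 29.4
```

View pics/w3.png

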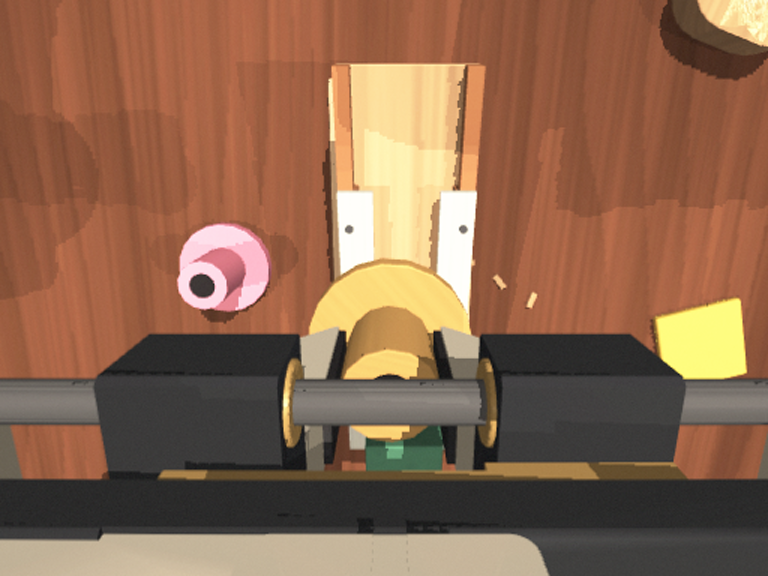

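View w3: the channel's high end is at row 65, with its inner walls at columns 351 and 466. The lips' uphill ends are at row 191, with inner corners at (373,191) and (440,191). The bushing is held upright and level.

```bash
cat >> h.py <<'E'
from scipy.optimize import least_squares
t=np.radians(12)
def P(q,s,y,h):
    X=s*np.cos(t)+h*np.sin(t); Z=75-s*np.sin(t)+h*np.cos(t)
    a=q[2]; return np.array([q[0]+X*np.cos(a)-y*np.sin(a), q[1]+X*np.sin(a)+y*np.cos(a), Z])
E
python3 - <<'E'
from h import *
import pickle; c,c2=pickle.load(open("c3.pkl","rb"))
A=[((373,191),(-74.5,-22,17.5)),((440,191),(-74.5,22,17.5))]
B=[((351,65),(-150,-35,12.5)),((467,65),(-150,35,12.5))]
C=[((351,65),(-150,-35,0)),((466,65),(-150,35,0))]
for F in(A,A+B,A+C):
    r=lambda q:np.concatenate([px(c,P(q,*p))-np.array(u)/1.5 for u,p in F])
    s=least_squares(r,[510,-30,-1.57]); q=s.x; print(q,s.fun.round(1))
    for n,p in dict(bay=(-112.5,0,0),lips=(-74.5,0,17.5),stop=(115.5,0,0)).items(): print(n,P(q,*p).round(1),px(c2,P(q,*p)).round(1))
    print("end", P(q,-150,0,0), "blocktop in top cam",px(c2,P(q,115.5,30,50)),px(c2,P(q,115.5,-30,50)))
E
```

```text
[520.1473107   -9.29904753  -1.53347564] [-0.5  0.   0.5  0. ]
bay [516.  100.7  98.4] [216.5 177.1]
lips [517.6  59.9 107.6] [231.8 175.2]
stop [ 524.4 -122.2   51. ] [300.4 174.8]
end [514.6728113  137.32092469 106.18675362] blocktop in top cam [305.22936932 159.29708897] [307.36314309 181.90898732]
[520.00905417  -9.89971159  -1.53729537] [-0.4  0.5  0.6  0.7 -1.4 -0.7  1.2 -0.3]
bay [516.3 100.1  98.4] [216.7 177. ]
lips [517.7  59.3 107.6] [232.  175.2]
stop [ 523.8 -122.8   51. ] [300.6 175. ]
end [515.09464206 136.74010207 106.18675362] blocktop in top cam [305.52376983 159.5133634 ] [307.57171259 182.13670383]
[519.99272013 -10.38099572  -1.53810577] [-0.4  1.   0.6  1.2 -0.3 -1.2  0.1 -0.8]
bay [516.4  99.6  98.4] [216.9 176.9]
lips [517.7  58.8 107.6] [232.2 175.1]
stop [ 523.7 -123.3   51. ] [300.8 175. ]
end [515.19714601 136.26275242 106.18675362] blocktop in top cam [305.72201448 159.54980811] [307.75328032 182.17542166]
```

View pics/t3.png

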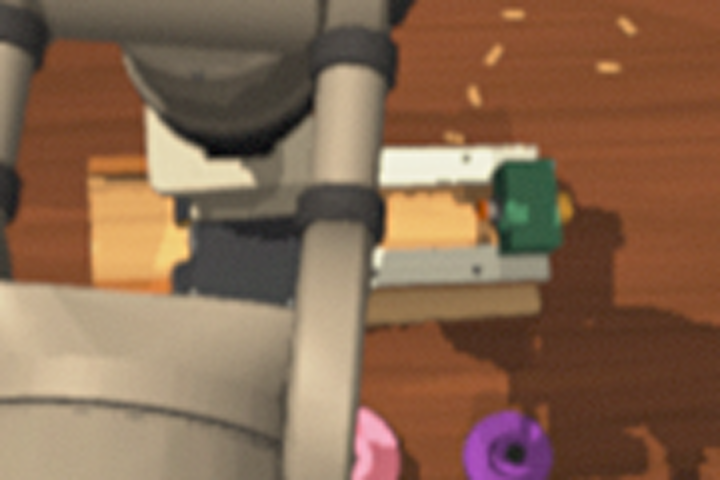

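```bash
python3 -m handwheel '[[[3.5,33,0],[0.105,0.0035,0]],[[3.5,33.5,0],[0.1045,0.0035,-0.003]],[[0,0,-40],[0,0,0]],[[0,0,-40],[0,0,0]],[[0,0,-36],[0,0,0]],[[0,0,0],[0,0,0]],[[0,0,0],[0,0,0]],[[0,0,0],[0,0,0]]]'
```

```text
time: 9.78
tool_pos: [518.3, 86.5, 183.5]
tcp_rot: [3.137, -0.209, 1.607]
contact_force: [0.3, 0.7, -3.6]
grip_width: 29.1
```

```bash
python3 -m handwheel '[[[-1.3,3.1,-14.7],[0,0,0]],[[0,3.1,-14.6],[0,0,0]],[[0,0,0],[0,0,0]],[[0,0,0],[0,0,0]],[[0,0,0],[0,0,0]]]'
python3 - <<'E'
from h import *
c=capture("wrist"); save(c,"w4.png",(140,60,420,330),2)
q=(520,-9.9,-1.537); o=get_obs(); print(o["tool_pos"])
for p in [(-150,-35,12.5),(-150,35,12.5),(-74.5,-22,17.5),(-74.5,22,17.5),(-74.5,-35,12.5)]: print(p,((px(c,P(q,*p))-[140,60])*2).round())
E
```

```text
time: 10.4
tool_pos: [516.3, 92.9, 152.8]
tcp_rot: [3.14, -0.209, 1.607]
contact_force: [0.4, 0.1, -3.8]
grip_width: 29.2
[516.21335859  92.8974099  152.77549992]
(-150, -35, 12.5) [116. 212.]
(-150, 35, 12.5) [374. 213.]
(-74.5, -22, 17.5) [169. 467.]
(-74.5, 22, 17.5) [319. 467.]
(-74.5, -35, 12.5) [128. 457.]
```

View pics/w4.png

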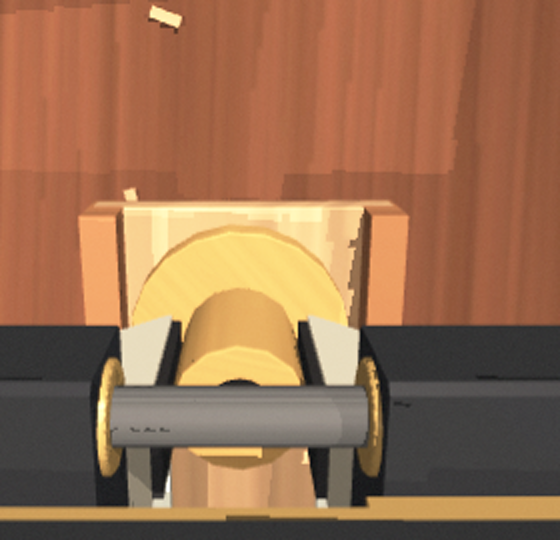

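The bushing hangs centred in the bay to within about 1.3 mm, so I'll shift +1 in x. The walls are at columns 122 and 368, the flange spans 133–348, and the open end is at row 203. Now lowering.

```bash
python3 -m handwheel '[[[0.5,0.8,-4],[0,0,0]],[[0.5,0.8,-4],[0,0,0]],[[0,0,0],[0,0,0]],[[0,0,0],[0,0,0]]]'
python3 -m handwheel '[[[0,0.2,-1],[0,0,0]],[[0,0.2,-1],[0,0,0]],[[0,0,0],[0,0,0]]]'
```

```text
time: 10.95
tool_pos: [516.9, 94.6, 144.4]
tcp_rot: [3.141, -0.21, 1.607]
contact_force: [0.3, -0.6, -2.5]
grip_width: 29.3
time: 11.32
tool_pos: [516.9, 95.0, 142.4]
tcp_rot: [3.141, -0.21, 1.607]
contact_force: [0.5, -0.6, -2.9]
grip_width: 29.3
```

```bash
python3 -m handwheel '[[[0,0.2,-1],[0,0,0]],[[0,0,0],[0,0,0]]]'
python3 -m handwheel '[[[0,0.2,-1],[0,0,0]],[[0,0,0],[0,0,0]]]'
```

```text
time: 11.58
tool_pos: [517.0, 95.0, 142.2]
tcp_rot: [3.14, -0.209, 1.607]
contact_force: [-2.4, -1.5, 5.6]
grip_width: 29.4
time: 11.82
tool_pos: [517.0, 95.0, 142.2]
tcp_rot: [3.139, -0.209, 1.608]
contact_force: [-5.0, -4.7, 13.6]
grip_width: 29.3
```

```bash
python3 -m handwheel '[[[0,0,0],[0,0,0]],[[0,0,0],[0,0,0]],[[0,0,0],[0,0,0]],[[0,0,0],[0,0,0]]]' 0.3
python3 - <<'E'
from h import *
c=capture("wrist"); save(c,"w5.png",(140,60,420,330),2)
E
```

```text
time: 12.32
tool_pos: [517.0, 95.4, 140.3]
tcp_rot: [3.141, -0.21, 1.607]
contact_force: [-0.2, 0.6, -0.4]
grip_width: 62.6
```

View pics/w5.png

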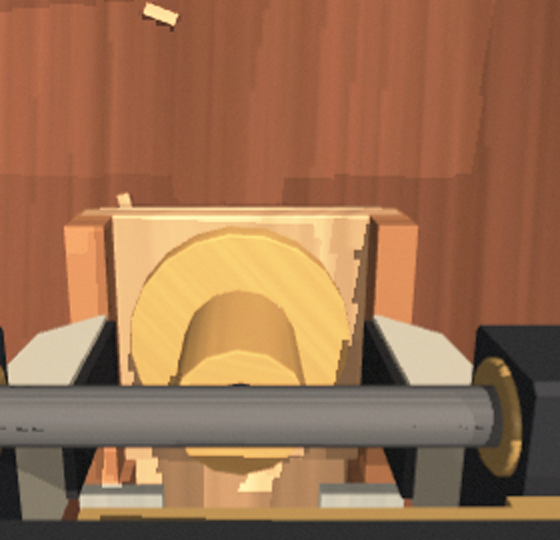

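The bushing stands free in the bay, with the flange at columns 133–348, between walls at 113 and 370, and just uphill of the lips at row 487. Next I'll lift clear, go uphill of it and close the jaws. I'll also lean the fingertips slightly forward so they push low on the hub.

```bash
python3 -m handwheel '[[[0.1,-3.1,14.7],[0,0,0]],[[0.1,-3.1,14.7],[0,0,0]],[[0.1,-3.1,14.6],[0,0,0]],[[-0.8,22,4.7],[0,0,0]],[[-0.8,22,4.7],[0,0,0]],[[0,0,0],[-0.09,-0.003,0]],[[0,0,0],[0,0,0]],[[0,0,0],[0,0,0]],[[0,0,0],[0,0,0]],[[0,0,0],[0,0,0]]]' 1
python3 - <<'E'
from h import *
c=capture("wrist")
M=np.array([[1,.004,.002,447.572],[-.004,.965,.263,3.217],[-.001,-.263,.965,456.299],[0,0,0,1]]); c1=dict(c,cam_to_world=M)
q=(520,-9.9,-1.537); n=P(q,0,0,1)-P(q,0,0,0); d=P(q,1,0,0)-P(q,0,0,0)
for v in(294,297,312,318):
  for h in(28,35):
    X=onplane(c1,487/1.5,v/1.5,P(q,0,0,h),n); print(v,h,"s",((X-P(q,0,0,0))@d).round(1))
print(((px(c1,P(q,115.5,0,28)))*1.5).round(), (px(c1,P(q,115.5,0,50))*1.5).round(),d,n)
o=get_obs();print(o["tool_pos"],o["tcp_rot"])
X=o["tool_pos"]-P(q,0,0,0); print("tcp s,h",X@d,X@n)
E
```

```text
time: 13.62
tool_pos: [515.7, 129.5, 193.8]
tcp_rot: [3.141, -0.12, 1.606]
contact_force: [0.2, -0.3, -0.5]
grip_width: 0.2
294 28 s 98.6
294 35 s 94.7
297 28 s 101.3
297 35 s 97.3
312 28 s 115.1
312 35 s 110.8
318 28 s 120.7
318 35 s 116.3
[486. 312.] [491. 328.] [ 0.0330515  -0.97758904 -0.20791169] [ 0.00702531 -0.20779296  0.9781476 ]
[515.68899933 129.61561973 193.7668934 ] [ 3.1410055  -0.11990566  1.60596889]
tcp s,h -161.2244511275422 87.15090146194734
```

```bash
python3 -m handwheel '[[[0,3.1,-14.6],[0,0,0]],[[0,3.1,-14.6],[0,0,0]],[[0,3.1,-14.5],[0,0,0]],[[0,0,0],[0,0,0]],[[0,0,0],[0,0,0]]]'
python3 -m handwheel '[[[0.13,-3.9,-0.83],[0,0,0]],[[0.13,-3.9,-0.83],[0,0,0]],[[0.13,-3.9,-0.83],[0,0,0]],[[0.13,-3.9,-0.83],[0,0,0]]]'
python3 -m handwheel '[[[0.07,-1.95,-0.42],[0,0,0]],[[0.07,-1.95,-0.42],[0,0,0]],[[0.07,-1.95,-0.42],[0,0,0]],[[0.07,-1.95,-0.42],[0,0,0]]]'
```

```text
time: 14.3
tool_pos: [515.8, 139.5, 150.2]
tcp_rot: [3.141, -0.12, 1.607]
contact_force: [0.6, 0.1, 1.1]
grip_width: 0.3
time: 14.8
tool_pos: [516.2, 123.4, 146.9]
tcp_rot: [3.14, -0.12, 1.607]
contact_force: [0.1, -0.7, 0.7]
grip_width: 0.4
time: 15.3
tool_pos: [516.4, 116.0, 145.1]
tcp_rot: [3.141, -0.12, 1.607]
contact_force: [-0.2, 1.9, 1.0]
grip_width: 0.3
```

```bash
R='[[[0.07,-1.95,-0.42],[0,0,0]]]'; python3 -m handwheel '[[[0.07,-1.95,-0.42],[0,0,0]],[[0.07,-1.95,-0.42],[0,0,0]],[[0.07,-1.95,-0.42],[0,0,0]],[[0.07,-1.95,-0.42],[0,0,0]]]'
python3 -m handwheel '[[[0.07,-1.95,-0.42],[0,0,0]],[[0.07,-1.95,-0.42],[0,0,0]],[[0.07,-1.95,-0.42],[0,0,0]],[[0.07,-1.95,-0.42],[0,0,0]]]'
```

```text
time: 15.8
tool_pos: [516.7, 108.1, 143.4]
tcp_rot: [3.141, -0.12, 1.607]
contact_force: [0.3, 1.4, 1.5]
grip_width: 0.5
time: 16.3
tool_pos: [517.0, 100.2, 141.8]
tcp_rot: [3.141, -0.12, 1.607]
contact_force: [0.2, 1.8, 1.6]
grip_width: 0.3
```

```bash
python3 -m handwheel '[[[0.07,-1.95,-0.42],[0,0,0]],[[0.07,-1.95,-0.42],[0,0,0]],[[0.07,-1.95,-0.42],[0,0,0]],[[0.07,-1.95,-0.42],[0,0,0]],[[0.07,-1.95,-0.42],[0,0,0]],[[0.07,-1.95,-0.42],[0,0,0]]]'
python3 - <<'E'
from h import *
c=capture("wrist"); save(c,"w6.png",(120,60,400,384),1.7)
E
```

```text
time: 17.05
tool_pos: [517.4, 88.5, 139.3]
tcp_rot: [3.141, -0.12, 1.607]
contact_force: [0.5, 1.9, 1.5]
grip_width: 0.3
```

View pics/w6.png

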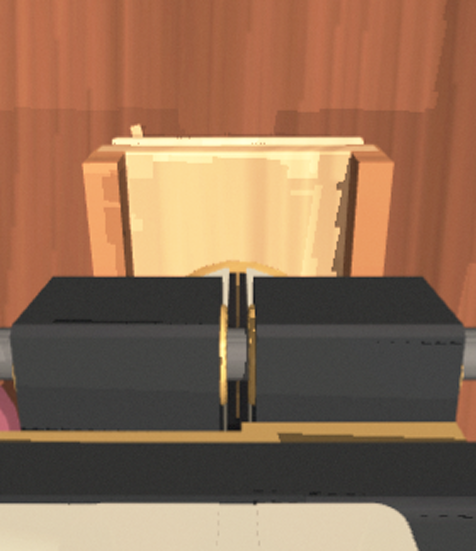

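The push takes a steady 2 N or so with the bushing sliding under the lips. I'll continue down, then feel for the nose in small steps.

```bash
python3 -m handwheel '[[[0.1,-2.93,-0.62],[0,0,0]],[[0.1,-2.93,-0.62],[0,0,0]],[[0.1,-2.93,-0.62],[0,0,0]],[[0.1,-2.93,-0.62],[0,0,0]],[[0.1,-2.93,-0.62],[0,0,0]],[[0.1,-2.93,-0.62],[0,0,0]]]'
python3 -m handwheel '[[[0.1,-2.93,-0.62],[0,0,0]],[[0.1,-2.93,-0.62],[0,0,0]],[[0.1,-2.93,-0.62],[0,0,0]],[[0.1,-2.93,-0.62],[0,0,0]],[[0.1,-2.93,-0.62],[0,0,0]],[[0.1,-2.93,-0.62],[0,0,0]],[[0.1,-2.93,-0.62],[0,0,0]],[[0.1,-2.93,-0.62],[0,0,0]]]'
```

```text
time: 17.85
tool_pos: [518.0, 70.9, 135.5]
tcp_rot: [3.141, -0.12, 1.607]
contact_force: [0.6, 2.5, 2.0]
grip_width: 0.8
time: 18.85
tool_pos: [518.8, 47.4, 130.5]
tcp_rot: [3.141, -0.12, 1.607]
contact_force: [-0.4, 1.6, 1.3]
grip_width: 0.5
```

```bash
python3 -m handwheel '[[[0.1,-2.93,-0.62],[0,0,0]],[[0.1,-2.93,-0.62],[0,0,0]],[[0.1,-2.93,-0.62],[0,0,0]],[[0.1,-2.93,-0.62],[0,0,0]],[[0.1,-2.93,-0.62],[0,0,0]],[[0.1,-2.93,-0.62],[0,0,0]],[[0.1,-2.93,-0.62],[0,0,0]],[[0.1,-2.93,-0.62],[0,0,0]],[[0.1,-2.93,-0.62],[0,0,0]],[[0.1,-2.93,-0.62],[0,0,0]],[[0.1,-2.93,-0.62],[0,0,0]],[[0.1,-2.93,-0.62],[0,0,0]]]'
python3 -m handwheel '[[[0.1,-2.93,-0.62],[0,0,0]],[[0.1,-2.93,-0.62],[0,0,0]],[[0.1,-2.93,-0.62],[0,0,0]],[[0.1,-2.93,-0.62],[0,0,0]],[[0.1,-2.93,-0.62],[0,0,0]],[[0.1,-2.93,-0.62],[0,0,0]],[[0.1,-2.93,-0.62],[0,0,0]],[[0.1,-2.93,-0.62],[0,0,0]],[[0.1,-2.93,-0.62],[0,0,0]],[[0.1,-2.93,-0.62],[0,0,0]]]'
```

```text
time: 20.35
tool_pos: [520.0, 12.3, 123.1]
tcp_rot: [3.141, -0.12, 1.607]
contact_force: [0.7, 2.4, 1.5]
grip_width: 0.5
time: 21.6
tool_pos: [521.0, -17.0, 116.9]
tcp_rot: [3.141, -0.12, 1.607]
contact_force: [-1.0, 2.1, 1.2]
grip_width: 0.2
```

```bash
python3 -m handwheel '[[[0.1,-2.93,-0.62],[0,0,0]],[[0.1,-2.93,-0.62],[0,0,0]],[[0.1,-2.93,-0.62],[0,0,0]],[[0.1,-2.93,-0.62],[0,0,0]],[[0.1,-2.93,-0.62],[0,0,0]],[[0.1,-2.93,-0.62],[0,0,0]],[[0.1,-2.93,-0.62],[0,0,0]],[[0.1,-2.93,-0.62],[0,0,0]]]'
python3 -m handwheel '[[[0.03,-0.98,-0.21],[0,0,0]],[[0.03,-0.98,-0.21],[0,0,0]],[[0.03,-0.98,-0.21],[0,0,0]]]'
```

```text
time: 22.6
tool_pos: [521.8, -40.4, 111.9]
tcp_rot: [3.141, -0.12, 1.607]
contact_force: [-0.0, 1.8, 0.8]
grip_width: 0.2
time: 22.98
tool_pos: [521.9, -43.2, 111.4]
tcp_rot: [3.141, -0.12, 1.607]
contact_force: [0.3, 1.8, 0.6]
grip_width: 0.5
```

```bash
python3 -m handwheel '[[[0.03,-0.98,-0.21],[0,0,0]],[[0.03,-0.98,-0.21],[0,0,0]],[[0.03,-0.98,-0.21],[0,0,0]]]'
```

```text
time: 23.35
tool_pos: [522.0, -46.2, 110.7]
tcp_rot: [3.141, -0.12, 1.607]
contact_force: [-0.4, 1.2, 1.2]
grip_width: 0.3
```

```bash
python3 -m handwheel '[[[0.03,-0.98,-0.21],[0,0,0]],[[0.03,-0.98,-0.21],[0,0,0]],[[0.03,-0.98,-0.21],[0,0,0]]]'
```

```text
time: 23.72
tool_pos: [522.1, -49.1, 110.1]
tcp_rot: [3.141, -0.12, 1.607]
contact_force: [0.1, 1.4, 1.1]
grip_width: 0.3
```

```bash
python3 -m handwheel '[[[0.03,-0.98,-0.21],[0,0,0]],[[0.03,-0.98,-0.21],[0,0,0]],[[0.03,-0.98,-0.21],[0,0,0]]]'
```

```text
time: 24.1
tool_pos: [522.2, -52.1, 109.5]
tcp_rot: [3.141, -0.12, 1.607]
contact_force: [1.0, 1.0, -0.0]
grip_width: 0.1
```

```bash
python3 -m handwheel '[[[0.03,-0.98,-0.21],[0,0,0]],[[0.03,-0.98,-0.21],[0,0,0]],[[0.03,-0.98,-0.21],[0,0,0]]]'
```

```text
time: 24.48
tool_pos: [522.3, -55.0, 108.8]
tcp_rot: [3.141, -0.12, 1.607]
contact_force: [-0.1, 1.2, 1.5]
grip_width: 0.2
```

```bash
python3 -m handwheel '[[[0.03,-0.98,-0.21],[0,0,0]],[[0.03,-0.98,-0.21],[0,0,0]]]'
```

```text
time: 24.72
tool_pos: [522.3, -57.0, 108.4]
tcp_rot: [3.141, -0.12, 1.607]
contact_force: [0.1, 1.3, 0.8]
grip_width: 0.3
```

```bash
python3 -m handwheel '[[[0.03,-0.98,-0.21],[0,0,0]],[[0.03,-0.98,-0.21],[0,0,0]]]'
```

```text
time: 24.98
tool_pos: [522.4, -58.9, 108.0]
tcp_rot: [3.141, -0.12, 1.607]
contact_force: [-0.4, 1.9, 0.4]
grip_width: 0.3
```

```bash
python3 -m handwheel '[[[0.03,-0.98,-0.21],[0,0,0]],[[0.03,-0.98,-0.21],[0,0,0]]]'
```

```text
time: 25.22
tool_pos: [522.5, -60.9, 107.6]
tcp_rot: [3.141, -0.12, 1.607]
contact_force: [-0.5, 1.3, 1.0]
grip_width: 0.5
```

```bash
python3 -m handwheel '[[[0.03,-0.98,-0.21],[0,0,0]],[[0.03,-0.98,-0.21],[0,0,0]]]'
```

```text
time: 25.48
tool_pos: [522.5, -62.9, 107.1]
tcp_rot: [3.141, -0.12, 1.607]
contact_force: [0.2, 2.1, 1.0]
grip_width: 0.3
```

```bash
python3 -m handwheel '[[[0.03,-0.98,-0.21],[0,0,0]],[[0.03,-0.98,-0.21],[0,0,0]]]'
```

```text
time: 25.72
tool_pos: [522.6, -64.8, 106.7]
tcp_rot: [3.141, -0.12, 1.607]
contact_force: [0.0, 1.1, 1.3]
grip_width: 0.7
```

```bash
python3 -m handwheel '[[[0.03,-0.98,-0.21],[0,0,0]],[[0.03,-0.98,-0.21],[0,0,0]]]'
```

```text
time: 25.98
tool_pos: [522.6, -66.8, 106.3]
tcp_rot: [3.141, -0.12, 1.607]
contact_force: [0.2, 1.2, 1.5]
grip_width: 0.5
```

```bash
python3 -m handwheel '[[[0.03,-0.98,-0.21],[0,0,0]],[[0.03,-0.98,-0.21],[0,0,0]]]'
```

```text
time: 26.22
tool_pos: [522.7, -68.8, 105.9]
tcp_rot: [3.141, -0.12, 1.607]
contact_force: [0.1, 1.7, 0.4]
grip_width: 0.6
```

```bash
python3 -m handwheel '[[[0.03,-0.98,-0.21],[0,0,0]],[[0.03,-0.98,-0.21],[0,0,0]]]'
```

```text
time: 26.48
tool_pos: [522.8, -70.7, 105.4]
tcp_rot: [3.141, -0.12, 1.607]
contact_force: [0.6, 1.5, 0.5]
grip_width: 0.4
```

```bash
python3 -m handwheel '[[[0.03,-0.98,-0.21],[0,0,0]],[[0.03,-0.98,-0.21],[0,0,0]]]'
```

```text
time: 26.72
tool_pos: [522.8, -72.7, 105.0]
tcp_rot: [3.141, -0.12, 1.607]
contact_force: [-0.3, 1.2, 0.7]
grip_width: 0.6
```

```bash
python3 -m handwheel '[[[0.03,-0.98,-0.21],[0,0,0]],[[0.03,-0.98,-0.21],[0,0,0]]]'
```

```text
time: 26.98
tool_pos: [522.9, -74.6, 104.6]
tcp_rot: [3.141, -0.12, 1.607]
contact_force: [0.0, 1.8, 1.1]
grip_width: 0.3
```

```bash
python3 -m handwheel '[[[0.03,-0.98,-0.21],[0,0,0]],[[0.03,-0.98,-0.21],[0,0,0]]]'
```

```text
time: 27.22
tool_pos: [523.0, -76.6, 104.2]
tcp_rot: [3.141, -0.12, 1.607]
contact_force: [-0.0, 2.4, -0.1]
grip_width: 0.4
```

```bash
python3 -m handwheel '[[[0.03,-0.98,-0.21],[0,0,0]]]'
```

```text
time: 27.35
tool_pos: [523.0, -77.5, 104.0]
tcp_rot: [3.141, -0.12, 1.607]
contact_force: [-0.1, 2.6, 1.3]
grip_width: 0.6
```

```bash
python3 -m handwheel '[[[0.03,-0.98,-0.21],[0,0,0]]]'
```

```text
time: 27.48
tool_pos: [523.0, -78.4, 103.8]
tcp_rot: [3.141, -0.12, 1.607]
contact_force: [0.0, 2.7, 2.1]
grip_width: 0.6
```

```bash
python3 -m handwheel '[[[0.03,-0.98,-0.21],[0,0,0]]]'
```

```text
time: 27.6
tool_pos: [523.0, -79.2, 103.6]
tcp_rot: [3.141, -0.12, 1.607]
contact_force: [-0.1, 4.3, 2.3]
grip_width: 0.6
```

```bash
python3 -m handwheel '[[[0.01,-0.3,-0.06],[0,0,0]],[[0,0,0],[0,0,0]]]'
```

```text
time: 27.85
tool_pos: [523.0, -79.5, 103.6]
tcp_rot: [3.141, -0.12, 1.607]
contact_force: [0.9, 4.3, 2.8]
grip_width: 0.5
```

I've found the nose: the force rose from about 1.5 N to 4.8 N over the last 2–3 mm, so roughly 3.3 N is on the nose. Now I'll back off slowly, lift clear and look.

```bash
python3 -m handwheel '[[[-0.01,0.3,0.06],[0,0,0]],[[-0.01,0.3,0.06],[0,0,0]],[[-0.01,0.3,0.06],[0,0,0]],[[-0.02,0.5,0.1],[0,0,0]],[[-0.02,0.5,0.1],[0,0,0]],[[-0.03,1,0.2],[0,0,0]]]'
python3 -m handwheel '[[[-0.1,5,1],[0,0,0]],[[-0.3,10,2.1],[0,0,0]],[[-0.5,15,3.2],[0,0,0]],[[0,0,25],[0,0,0]],[[0,0,40],[0,0,0]],[[0,0,50],[0,0,0]],[[0,-25,50],[0,0,0]],[[0,-50,30],[0,0,0]],[[0,-50,0],[0,0,0]],[[0,-30,0],[0,0,0]],[[0,0,0],[0,0,0]],[[0,0,0],[0,0,0]]]'
python3 - <<'E'
from h import *
c=capture("wrist"); 
q=(520,-9.9,-1.537)
for p in [(115.5,0,28),(115.5,-30,50),(115.5,30,50),(75,0,0),(-74.5,-22,17.5)]: print(p,px(c,P(q,*p)).round())
save(c,"w7.png",(130,0,400,230),2.9)
E
```

```text
time: 28.6
tool_pos: [523.0, -77.1, 104.0]
tcp_rot: [3.141, -0.119, 1.607]
contact_force: [-0.2, -0.5, -0.2]
grip_width: 0.2
time: 30.1
tool_pos: [522.1, -200.6, 305.4]
tcp_rot: [3.141, -0.12, 1.607]
contact_force: [-0.6, -0.5, 0.1]
grip_width: 0.7
(115.5, 0, 28) [265. 120.]
(115.5, -30, 50) [236. 123.]
(115.5, 30, 50) [294. 124.]
(75, 0, 0) [265.  80.]
(-74.5, -22, 17.5) [243. -88.]
```

View pics/w7.png

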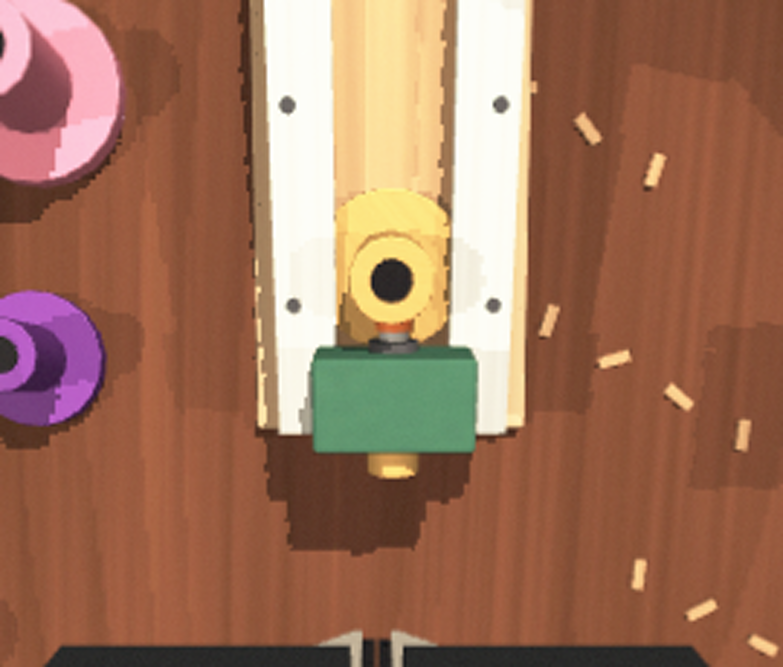

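The bushing is in the channel under the lips, with the hub at (391,280) and the orange tip meeting its downhill side at (395,328). I'll take one more look from farther downhill to confirm contact.

```bash
python3 -m handwheel '[[[0,-40,-30],[-0.08,0,0]],[[0,-40,-30],[-0.1,0,0]],[[0,-30,-20],[-0.12,0,0]],[[0,0,0],[0,0,0]],[[0,0,0],[0,0,0]],[[0,0,0],[0,0,0]],[[0,0,0],[0,0,0]]]'
python3 - <<'E'
from h import *
c=capture("wrist"); u,v=px(c,P((520,-9.9,-1.537),95,0,28)).round().astype(int); print(u,v,np.array(c["cam_to_world"])[:3,3])
a,b=max(0,u-70),max(0,v-60); save(c,"w8.png",(a,b,a+140,b+120),5)
E
```

```text
time: 31.02
tool_pos: [522.3, -311.6, 226.3]
tcp_rot: [-3.133, 0.18, 1.607]
contact_force: [0.8, -0.1, 0.5]
grip_width: 0.7
278 -180 [ 518.905711   -217.49202857  347.07391773]
```

View pics/w8.png

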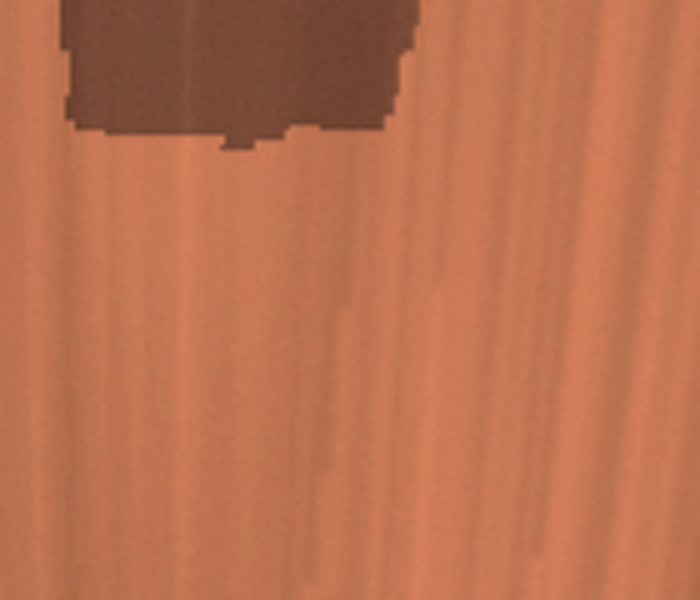

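That view missed: the tilt went the wrong way. I'll lean the other way so the camera looks uphill at the contact.

```bash
python3 -m handwheel '[[[0,10,6],[0.145,0,0]],[[0,10,6],[0.145,0,0]],[[0,10,6],[0.145,0,0]],[[0,8,4],[0.145,0,0]],[[0,0,0],[0,0,0]],[[0,0,0],[0,0,0]],[[0,0,0],[0,0,0]]]'
python3 - <<'E'
from h import *
c=capture("wrist"); q=(520,-9.9,-1.537); u,v=px(c,P(q,98,0,28)).round().astype(int); print(u,v,np.array(c["cam_to_world"])[:3,3].round())
d=P(q,1,0,0)-P(q,0,0,0); print(((np.array(c["cam_to_world"])[:3,3]-P(q,98,0,28))@d))
a,b=max(0,u-70),max(0,v-70); save(c,"w9.png",(a,b,a+140,b+120),5); print(a,b)
E
```

```text
time: 31.95
tool_pos: [522.2, -273.2, 247.9]
tcp_rot: [3.129, -0.397, 1.611]
contact_force: [0.2, 1.1, -0.5]
grip_width: 0.4
266 80 [ 519. -260.  400.]
79.30755830203817
196 10
```

View pics/w9.png

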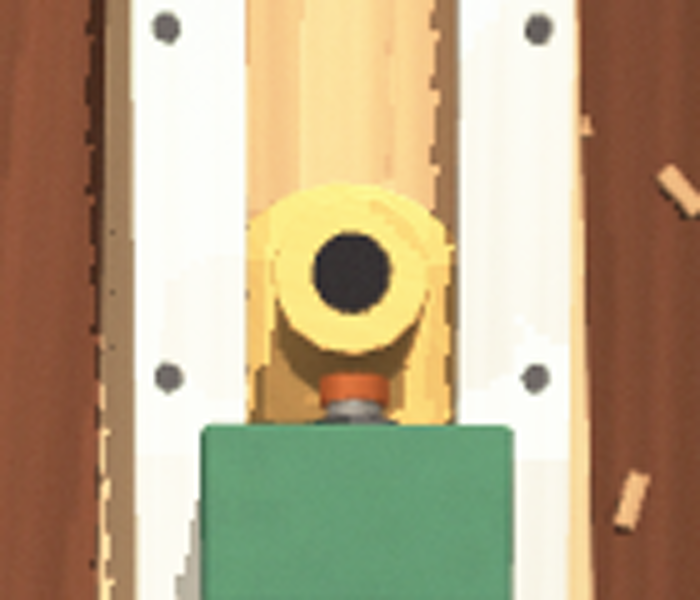

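The view from downhill shows the orange tip at (355,375) abutting the hub's side. The hub's edge at the tip's height should project to about row 371, and the tip starts at about row 373, so there is no visible gap. Handing in.

```bash
python3 -c "
from plant import bot; print(bot.close_job())"
```

```text
the job is handed in; nothing more can be done
None
```

I stood the small brass bushing flange down in the loading bay, let go, and pushed it down under the lips with closed fingertips until it met the orange nose. I then backed off slowly and handed the job in at about 32 s.

- **Push and nose contact:** The slide took about 1.5–2 N. At the nose, the force along the chute rose to about 4.8 N, so I put roughly 3.3 N on the nose, well under the 12 N trip. That share is an estimate, the total less the sliding friction.
- **Final check:** The last wrist picture, from the downhill side, shows the bushing upright under the lips with its hub against the nose tip, to within about half a millimetre. The force on the tool read about zero after backing off.
- **What didn't go cleanly:**
  - An early fit of the chute's position was off by about 3 pixels, so I refitted it from a closer view.
  - One check picture pointed the wrong way and was retaken.
  - The nose met the hub a few millimetres further down than I had estimated from the image; I went by the force.
- **Not checked:** I took no final picture of the steel bushing, the scroll or the glue pot. I felt no unexpected contact on the tool, and my moves kept clear of them.

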